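# Weigh a swing-out centrifuge bucket

## Robot

A 6-joint arm with a two-finger parallel gripper is mounted at the origin on the work surface. World frame = base frame: x ahead of the robot, y to its left, z up, the work surface at z = 0. Lengths are in m, angles in rad, forces in N, time in s.
With the tool pointing down it reaches from about 0.3 to 0.775 m from the base axis. Payload 14.6 kg.
Tool frame: the origin (TCP) lies at the very end of the fingers, on their centre line; the grasp point (between the pads) lies 19 mm behind it; z points along the fingers, x is the direction in which the jaws open and shut, and the axes are right-handed (so a half turn about z gives the same grasp; the last joint's range is limited). The gripper opens to 94 mm and grips with 3 to 60 N. Pads are 16 mm wide; open, the fingers measure 119 mm over their backs; the gripper's body (75 mm by 177 mm) begins 78 mm behind the grasp point.
Start: joints at [1.267, 0.3, 1.521, -0, 1.321, -0.067], TCP at [0.129, 0.535, 0.205] pointing down, gripper open.
Joint ranges: [-3.03, 3.03], [-0.79, 2.21], [0.23, 2.52], [-1.04, 4.18], [0, 3.07], [-2.55, 2.55]. Speed limits (rad/s): [2.22, 2.22, 2.57, 3.14, 3.14, 3.14].

## Interface

Orientations are given as [roll, pitch, yaw] about the fixed x, y, z axes, in that order (R = Rz(yaw) Ry(pitch) Rx(roll)).
In Python, from station import ctrl gives the robot as it stands.
- The arm moves only by the shell command python3 -m inch 'ROWS' [FORCE]. ROWS is JSON, one flat list of numbers, 7 for each row, row after row: the shift along the tool's x, y, z in cm, then the turn, a rotation vector about the tool's x, y, z in rad, then the opening, from 0 (shut) to 1 (fully open). In form: [tx, ty, tz, wx, wy, wz, claw, tx, ty, tz, wx, wy, wz, claw, ...]. A call has 1 to 20 rows; each row shifts and turns the commanded pose from where the row before left it, along the tool's axes as they then stand; what a row does not reach is not made up. A row lasts 1/8 s, in which the tool goes at most 62.5 mm and 10.7 degrees, less where a joint would pass 70% of its speed; a pose out of reach is approached as far as the arm can. A call is refused whole if a number of a shift passes 6.25 or a number of a turn 0.188, either way. A call with a gripper value outside its range is refused whole. The fingers move at their own pace and stop on an object; FORCE is the grip in N (left out, the last holds). Time passes only in rows, so rows that do not move let the fingers close. It gives the time, the measured TCP pose, the force and the opening at its end, in the units of the state.
- ctrl.get_obs(): the state, without advancing time (a new reading comes with each control period).
- ctrl.camera(name): name is "scene" or "top" or "wrist"; returns (picture, depth): 480x640x3 uint8, red, green, blue; 480x640 float32, m along the optical axis (not along the pixel's ray), 0 where there is no reading.
- ctrl.camera_params(name): a dict with "vertical_fov" (degrees; the focal length in pixels is half the picture's height over the tangent of half this angle, whatever the lens; pixels are square), "cx", "cy" (the principal point, pixels), "camera_from_world" (4x4, takes a point from world to camera coordinates); the wrist camera has in their place "mount" (4x4, takes a point from camera to tool coordinates, whose origin is the TCP and whose axes are the tool frame's). Camera axes: x right, y down, z forward; pixel columns grow to the right and rows downward; lengths in m; the calibration is good to about 2 mm. The wrist camera is an equidistant fisheye: a pixel r from the principal point sees the ray r / f radians off the axis. A picture is of the moment at which its call begins: read the wrist's pose just before it. camera_params takes no time and is no camera call.
- ctrl.hand_in(): hands the job in, once; it reports no verdict.
Trained networks look in the newest picture that a camera, given by its name, has taken for a name from the list of things; names that differ only in an ending like _2 or _b are one class to them, and where a whole thing is asked for, a point or a joint stands for the part that bears it (a point fixed in the world has none). Each returns a list of dicts, best first, with "score" (0 to 1); they miss things now and then, are a little off and sometimes report something else, mostly with a low value. They report only what shows in the picture. A call takes as long as a camera call. They do not tell look-alikes from the thing itself.
- ctrl.spot_in(camera, label): "bbox" ([centre column, centre row, width, height] in pixels, round what is visible of it).
- ctrl.place_of(camera, label): "centre" ([column, row] in pixels: a listed point, or the origin of a listed thing).
The state is a dict: "time_s": time; "qpos": joint angles; "joint_vel": joint speeds; "tau": joint torques, N m; "ee_pos": TCP position; "eef_rot": TCP orientation; "force": force on the tool from outside, world axes, zero at the start; "moment": the same for the moment, N m; "grip_width": finger opening in m.
Only numpy, scipy, OpenCV 4.12 (cv2) and the standard library are available. Lean on these libraries where they do the work, as an engineer would, in place of code of your own. Each camera call takes 0.05 s, during which the arm holds its last target. There are 200 camera calls.

## Task

Lift the red-lidded bucket straight up off the centrifuge rotor, without letting it swing or snag on the rotor, and set it down gently, upright, in the middle of the balance pan, then let go of it. Leave the blue-lidded bucket hanging in the rotor and do not disturb the bottles or the flask.

Things in the scene. Friction and masses are not known exactly. Their poses are not given: they have to be found in the camera images.
- rotor: Dark steel two-place swing-out rotor, locked on a round grey stand fixed to the bench; nothing of it moves. Origin: centre of the stand's underside, on the bench; x along the rotor, z up. Two bars 250 mm long along x, 14 mm thick, middles at y = +49 and -49 mm. Buckets hang between them at x = +95 and -95 mm; which is at which end varies. Each bucket's y lies along the rotor's y.
- hub (a point): Top of the rotor's hub, on the rotor axis 156 mm above the bench; the hub is 64 mm long along rotor x. The bucket pins rest with their axis 135 mm above the bench in slots in the bars, open at the top: 13 mm wide, floors 130 mm and horn tops 150 mm above the bench, so a bucket must rise over 20 mm before its pins are free.
- red_bucket: Hanging centrifuge bucket: aluminium cylinder 66 mm in diameter, red screw lid 72 mm in diameter, lid top 108 mm above the underside, red grip fin on the lid. 0.3 to 0.55 kg, centre of mass below its pins, so it hangs upright and can swing about its y axis. Origin: centre of the underside; z up along its axis. The one to move. Starts in the rotor, underside 55 mm above the bench.
- blue_bucket: Hanging centrifuge bucket: aluminium cylinder 66 mm in diameter, blue screw lid 72 mm in diameter, lid top 108 mm above the underside, blue grip fin on the lid. 0.3 to 0.55 kg, centre of mass below its pins, so it hangs upright and can swing about its y axis. Origin: centre of the underside; z up along its axis. Starts at the rotor's other end and stays there.
- red_pivot (a point): Point on the red bucket's axis, 80 mm above its underside, midway between its two steel trunnion pins. They lie along the bucket's y axis, one each side, 10 mm in diameter, ends 62 mm from the bucket's axis; 20 mm bosses inside them end 39 mm from the axis.
- blue_pivot (a point): Point on the blue bucket's axis, 80 mm above its underside, midway between its two steel trunnion pins. They lie along the bucket's y axis, one each side, 10 mm in diameter, ends 62 mm from the bucket's axis; 20 mm bosses inside them end 39 mm from the axis.
- red_fin (a point): Centre of the upright red grip fin on the red bucket's lid, 133 mm above the bucket's underside. The fin is 14 mm thick along the bucket's x, 44 mm wide along its y (the pin axis) and stands from 108 mm (lid top) to 158 mm above the underside.
- balance: White laboratory balance, fixed to the bench, body 270 x 200 mm, 58 mm high, display at its -x end. Origin: on the bench under the centre of the pan; the body reaches 165 mm to -x and 105 mm to +x of it. On it the flat steel pan, 170 mm square, rigid, top 75 mm above the bench.
- pan (a point): Centre of the top face of the steel balance pan, 75 mm above the bench.
- amber_bottle: Loose amber glass bottle with black cap, 72 mm diameter, 150 mm high. Origin: centre of its underside. Not to be disturbed.
- wash_bottle: Loose white wash bottle with red cap and bent red spout, 72 mm diameter, 185 mm high with the spout, which points along its x and reaches 58 mm out. Origin: centre of its underside. Not to be disturbed.
- flask: Loose clear glass conical flask, 84 mm base diameter, 130 mm high. Origin: centre of its underside. Not to be disturbed.
Mind the look-alikes: they are no part of the job. Leave any green or turquoise look-alike of the red_bucket alone.

How it is judged:
On the way:
1. the red bucket is lifted upright, its pins well clear above the rotor's slots (z of red_pivot in the frame of rotor above 0.165 m and angle between red_bucket's own z axis and vertical below 0.25 rad and contact force between red_bucket and rotor below 0.1 N), for 0.2 s.
At the end, for the whole second after the job is handed in: The red bucket stands upright (within 3.4 degrees) and at rest on the balance pan, its axis within 40 mm of the pan's centre; the blue bucket still hangs in the rotor, its pivot within 12 mm of where it was and hanging within 11 degrees of upright (horizontal distance between red_bucket and pan below 0.04 m and z of red_bucket in the frame of pan between -0.005 and 0.005 m and angle between red_bucket's own z axis and vertical below 0.06 rad and linear speed of red_bucket below 0.02 m/s and distance of blue_pivot from where it was at the start of the episode below 0.012 m and angle between blue_bucket's own z axis and vertical below 0.2 rad); the robot touches nothing.
It fails at once if the red bucket swings or tips more than 20 degrees from upright (angle between red_bucket's own z axis and vertical above 0.35 rad).
It fails at once if the red bucket snags on or is forced against the rotor (over 40 N) (contact force between red_bucket and rotor above 40 N).
It fails at once if the red bucket is dropped (falls free more than 12 mm above the pan) or banged onto the balance (over 50 N) (contact force between red_bucket and balance above 50 N or (z of red_bucket in the frame of pan above 0.012 m and contact force between red_bucket and anything else below 0.05 N)).
It fails at once if the blue bucket is lifted from its slots or swung more than 29 degrees (distance of blue_pivot from where it was at the start of the episode above 0.02 m or angle between blue_bucket's own z axis and vertical above 0.5 rad).
It fails at once if a bottle or the flask is shoved more than 30 mm or tipped over (distance of any of amber_bottle, wash_bottle, flask from where it was at the start of the episode above 0.03 m or angle between any of amber_bottle, wash_bottle, flask's own z axis and vertical above 0.4 rad).
It also fails if it takes over 48 s, if anything falls off the work surface, if the arm or the gripper's body presses on something with over 40 N, if the wrist force passes 120 N, or if a joint passes its speed limit or range.

## Working session

There is one attempt and no reset: what is moved stays moved. The work goes in short steps, Python scripts to look and compute and a shell command to move; the robot and the scene stay as the last step left them, time stands still between calls to the robot, and variables do not carry over. Pictures are saved under pics/ and viewed, about 8 in all and at most 12, crops included, and the job is handed in when it is done.

```bash
mkdir -p pics; ls; cat > h.py <<'E'
import numpy as np, cv2
from station import ctrl
from scipy.spatial.transform import Rotation as R
def save(n,im): cv2.imwrite('pics/'+n,im[...,::-1])
def world(cam,u,v,d=None,z=None):
    p=ctrl.camera_params(cam); f=240/np.tan(np.radians(p['vertical_fov'])/2)
    T=np.linalg.inv(p['camera_from_world'])
    r=T[:3,:3]@np.array([(u-p['cx'])/f,(v-p['cy'])/f,1]); o=T[:3,3]
    return o+r*(d if z is None else (z-o[2])/r[2])
E
python3 - <<'E'
from h import *
o=ctrl.get_obs();print(o)
for c in('scene','top'):
    im,d=ctrl.camera(c);save(c+'1.png',im);np.save(c+'_d.npy',d)
    p=ctrl.camera_params(c);print(c,p['cx'],p['cy'],np.linalg.inv(p['camera_from_world']).round(3).tolist())
    for l in('red_fin','red_pivot','hub','pan','blue_pivot','red_bucket','blue_bucket','amber_bottle','wash_bottle','flask'):
        print(c,l,[(np.round(x['centre']),round(x['score'],2)) for x in ctrl.place_of(c,l)][:4])
E
```

```text
pics
{'time_s': 0.0, 'qpos': array([ 1.26740009e+00,  3.00478305e-01,  1.52156540e+00, -6.75422624e-06,
        1.32072462e+00, -6.65915951e-02]), 'joint_vel': array([ 0.00063219,  0.00208416, -0.00105214,  0.0023712 , -0.00174076,
        0.00108567]), 'tau': array([ 1.16140742e-03, -5.31801081e+01, -3.52733409e+01,  7.09695392e-02,
        2.44496902e-02, -8.05746731e-05]), 'ee_pos': array([0.1289499 , 0.5343989 , 0.20488902]), 'eef_rot': array([-3.14152095e+00,  1.17350634e-03,  1.33399340e+00]), 'force': array([ 0.21193088, -0.54147647,  1.02118919]), 'moment': array([ 0.00490364,  0.03559563, -0.00318724]), 'grip_width': 0.09393122826972045}
scene 321.3878235081656 237.22184144560347 [[-0.378, 0.762, -0.526, 1.418], [0.926, 0.32, -0.202, 0.333], [0.015, -0.563, -0.826, 1.503], [0.0, 0.0, 0.0, 1.0]]
scene red_fin [(array([356., 222.]), 0.81), (array([406., 194.]), 0.79), (array([457., 220.]), 0.78)]
scene red_pivot [(array([451., 230.]), 0.93), (array([354., 232.]), 0.71), (array([399., 204.]), 0.66)]
scene hub [(array([368., 254.]), 0.69)]
scene pan [(array([271., 204.]), 0.71),
[... 547 characters left out ...]
.996, 2.029], [0.0, 0.0, 0.0, 1.0]]
top red_fin [(array([264., 312.]), 0.85), (array([287., 252.]), 0.81), (array([205., 297.]), 0.63)]
top red_pivot [(array([209., 297.]), 0.83), (array([267., 310.]), 0.77), (array([292., 252.]), 0.73)]
top hub [(array([269., 228.]), 0.84), (array([378., 261.]), 0.17)]
top pan [(array([377., 263.]), 0.82)]
top blue_pivot []
top red_bucket [(array([267., 314.]), 0.97), (array([215., 301.]), 0.97), (array([290., 256.]), 0.76), (array([269., 230.]), 0.67)]
top blue_bucket [(array([250., 212.]), 0.77), (array([286., 253.]), 0.48)]
top amber_bottle [(array([330., 168.]), 0.82)]
top wash_bottle [(array([171., 269.]), 0.79)]
top flask [(array([464., 232.]), 0.85)]
```

```bash
python3 - <<'E'
import cv2
a=cv2.imread('pics/top1.png')[130:370,130:510]; cv2.imwrite('pics/top1c.png',cv2.resize(a,None,fx=2,fy=2,interpolation=3))
a=cv2.imread('pics/scene1.png')[150:390,130:530]; cv2.imwrite('pics/scene1c.png',cv2.resize(a,None,fx=2,fy=2,interpolation=3))
E
```

```text
(no output)
```

View pics/top1c.png

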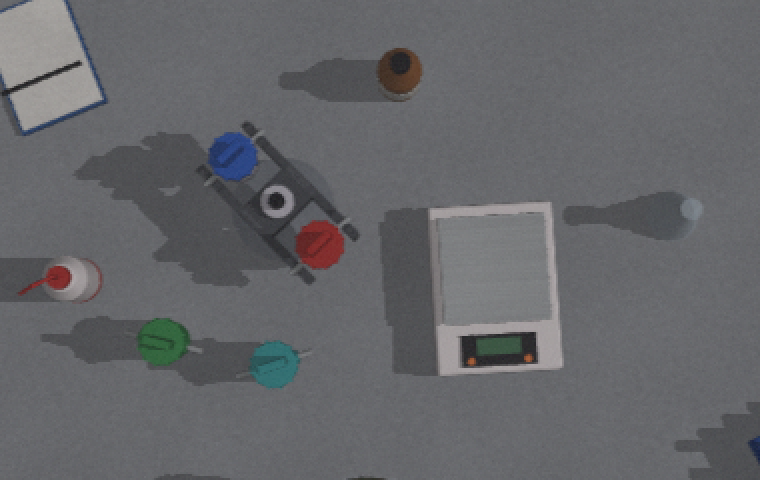

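View pics/scene1c.png

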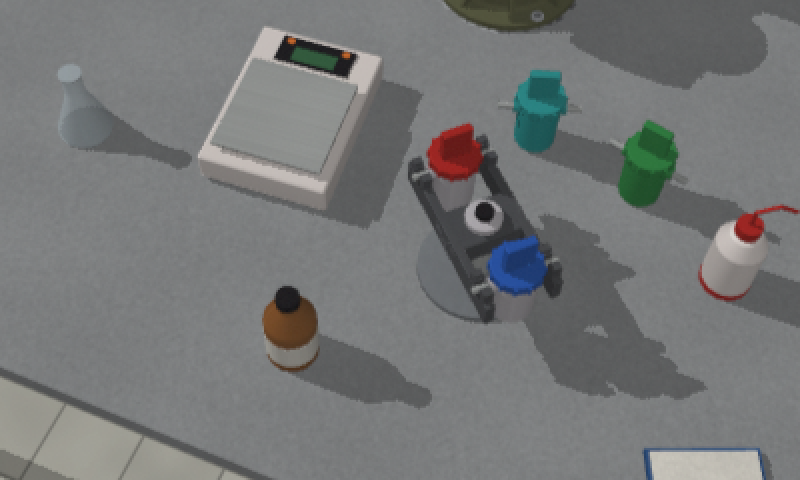

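Top view, full-image pixels: the red lid with fin, hanging in the rotor, is at (290,252). Look-alikes are turquoise (267,312), green (212,301) and blue (247,208). The wash bottle cap at (160,268) is also red. I choose the one at (290,252). The scene view shows the same one at (357,227).

```bash
cat > m.py <<'E'
from h import *
for c,box in(('top',(270,310,230,275)),('scene',(335,380,205,245))):
    im,d=ctrl.camera(c); hsv=cv2.cvtColor(im,cv2.COLOR_RGB2HSV)
    m=((hsv[...,0]<8)|(hsv[...,0]>172))&(hsv[...,1]>120); 
    k=np.zeros_like(m);k[box[2]:box[3],box[0]:box[1]]=1;m&=k
    v,u=np.nonzero(m); P=np.array([world(c,a,b,d[b,a]) for a,b in zip(u,v)])
    f=P[(P[:,2]>0.18)]; l=P[(P[:,2]>.155)&(P[:,2]<.17)]
    t=P[P[:,2]>0.207]
    for n,q in(('fin',f),('fintop',t),('lid',l)):
        if len(q)<5: print(c,n,len(q));continue
        w,V=np.linalg.eigh(np.cov(q[:,:2].T)); a=V[:,1]
        pr=(q[:,:2]-q[:,:2].mean(0))@V
        print(c,n,len(q),q.mean(0).round(4),'mid',((q.min(0)+q.max(0))/2).round(4),'zmax',q[:,2].max().round(3),'dir',np.degrees(np.arctan2(a[1],a[0])).round(1),np.ptp(pr,0).round(3))
    for lab,z in(('hub',.156),('pan',.075),('red_fin',.188),('red_pivot',.135)):
        for x in ctrl.place_of(c,lab)[:3]: print(c,lab,world(c,*x['centre'],z=z).round(4),round(x['score'],2))
    # pan corners
d=None
im,d=ctrl.camera('top')
vv,uu=np.mgrid[190:340,320:440]
P=np.array([world('top',a,b,d[b,a]) for a,b in zip(uu.ravel(),vv.ravel())])
q=P[(P[:,2]>.069)&(P[:,2]<.085)]
print('pan n',len(q),cv2.minAreaRect((q[:,:2]*1000).astype(np.float32)),np.median(q[:,2]))
E
python3 m.py
```

```text
top fin 83 [0.4921 0.0795 0.2092] mid [0.4925 0.0791 0.2026] zmax 0.223 dir 135.2 [0.015 0.042]
top fintop 56 [0.4927 0.0798 0.2128] mid [0.4925 0.0802 0.2151] zmax 0.223 dir 133.5 [0.015 0.042]
top lid 301 [0.4916 0.0778 0.1621] mid [0.4942 0.0784 0.1624] zmax 0.17 dir -152.5 [0.069 0.073]
top hub [0.5615 0.1448 0.156 ] 0.85
top pan [ 0.4657 -0.2022  0.075 ] 0.83
top pan [0.6394 0.2167 0.075 ] 0.48
top red_fin [0.4859 0.0789 0.188 ] 0.84
top red_fin [0.3414 0.322  0.188 ] 0.79
top red_fin [0.315 0.144 0.188] 0.57
top red_pivot [0.3107 0.1423 0.135 ] 0.93
top red_pivot [0.3516 0.3181 0.135 ] 0.74
top red_pivot [0.4951 0.0742 0.135 ] 0.69
scene fin 178 [0.5128 0.0857 0.2237] mid [0.9472 0.1971 0.8419] zmax 1.503 dir -165.0 [0.041 0.972]
scene fintop 80 [0.53   0.09   0.2607] mid [0.9472 0.1983 0.8553] zmax 1.503 dir -164.8 [0.039 0.972]
scene lid 321 [0.5039 0.0853 0.1622] mid [0.4978 0.0815 0.1625] zmax 0.17 dir 110.7 [0.068 0.073]
scene hub [0.5596 0.1463 0.156 ] 0.78
scene hub [ 0.6556 -0.4025  0.156 ] 0.64
scene pan [ 0.4582 -0.1982  0.075 ] 0.65
scene red_fin [0.4989 0.0787 0.188 ] 0.93
scene red_fin [0.3883 0.3295 0.188 ] 0.93
scene red_fin [0.3658 0.1633 0.188 ] 0.84
scene red_pivot [0.4969 0.0804 0.135 ] 0.98
scene red_pivot [0.353  0.1636 0.135 ] 0.81
scene red_pivot [0.3847 0.3184 0.135 ] 0.73Traceback (most recent call last):
  File "m.py", line 20, in <module>
    P=np.array([world('top',a,b,d[b,a]) for a,b in zip(uu.ravel(),vv.ravel())])
                ~~~~~^^^^^^^^^^^^^^^^^^
  File "h.py", line 6, in world
    p=ctrl.camera_params(cam); f=240/np.tan(np.radians(p['vertical_fov'])/2)
ValueError: time passes only in moves, steps and waits
```

```bash
python3 -m inch '[0,0,-2.4,0,0,0.137,1, 0,0,-2.4,0,0,0.137,1, 0,0,-2.4,0,0,0.137,1, 0,0,-2.4,0,0,0.138,1, -0.4,2.6,0,0,0,0,0.7, -0.4,3.8,0,0,0,0,0.7, -0.4,3.8,0,0,0,0,0.7, -0.4,3.8,0,0,0,0,0.7, -0.4,3.8,0,0,0,0,0.7, -0.4,3.8,0,0,0,0,0.7, -0.4,3.8,0,0,0,0,0.7, -0.4,3.8,0,0,0,0,0.7, -0.4,3.8,0,0,0,0,0.7, -0.4,3.8,0,0,0,0,0.7, -0.4,3.8,0,0,0,0,0.7, -0.4,3.8,0,0,0,0,0.7, -0.4,3.8,0,0,0,0,0.7, -0.4,3.8,0,0,0,0,0.7, -0.4,3.8,0,0,0,0,0.7, -0.4,2.2,0,0,0,0,0.7]'
cat >> h.py <<'E'
def cloud(cam,d,box):
    p=ctrl.camera_params(cam); f=240/np.tan(np.radians(p['vertical_fov'])/2)
    T=np.linalg.inv(p['camera_from_world']); u0,u1,v0,v1=box
    v,u=np.mgrid[v0:v1,u0:u1]; z=d[v0:v1,u0:u1]
    P=np.stack([(u-p['cx'])/f*z,(v-p['cy'])/f*z,z],-1).reshape(-1,3)
    return P@T[:3,:3].T+T[:3,3]
E
python3 - <<'E'
from h import *
o=ctrl.get_obs();print(o['time_s'],o['ee_pos'],o['eef_rot'],o['grip_width'])
for c,n in(('top',(320,440,190,340)),):
    P=cloud(c,np.load(c+'_d.npy'),n)
    q=P[(P[:,2]>.066)&(P[:,2]<.09)]
    print(len(q),cv2.minAreaRect((q[:,:2]*1000).astype(np.float32)),np.median(q,0))
im,d=ctrl.camera('wrist');save('w1.png',im)
print({k:v for k,v in ctrl.camera_params('wrist').items()})
for l in('red_fin','blue_pivot','hub'): print(l,ctrl.place_of('wrist',l))
E
```

```text
time_s: 4.15
ee_pos: [0.4945, 0.0777, 0.3013]
eef_rot: [-3.141, 0.0, 0.784]
force: [0.3, 0.2, 0.6]
grip_width: 0.066
4.15 [0.49449349 0.07773114 0.30129208] [-3.14148009e+00  1.84929052e-04  7.83899193e-01] 0.06595129049251178
2835 ((431.0751647949219, -196.58184814453125), (260.908935546875, 189.37567138671875), 4.123948097229004) [ 0.45974324 -0.19471705  0.07410888]
{'vertical_fov': 65.70646984690485, 'cx': 316.8862197229471, 'cy': 235.53112743973233, 'mount': array([[ 9.99999901e-01, -4.37306521e-04, -8.38858538e-05,
         4.29093816e-04],
       [ 4.44425109e-04,  9.68545241e-01,  2.48837133e-01,
        -7.18798803e-02],
       [-2.75708564e-05, -2.48837145e-01,  9.68545339e-01,
        -1.79595581e-01],
       [ 0.00000000e+00,  0.00000000e+00,  0.00000000e+00,
         1.00000000e+00]])}
red_fin [{'centre': [231.2, 31.5], 'score': 0.86}, {'centre': [313.7, 229.3], 'score': 0.82}]
blue_pivot [{'centre': [498.6, 215.6], 'score': 0.58}]
hub [{'centre': [420.5, 218.4], 'score': 0.75}, {'centre': [383.8, 196.1], 'score': 0.62}]
```

View pics/w1.png

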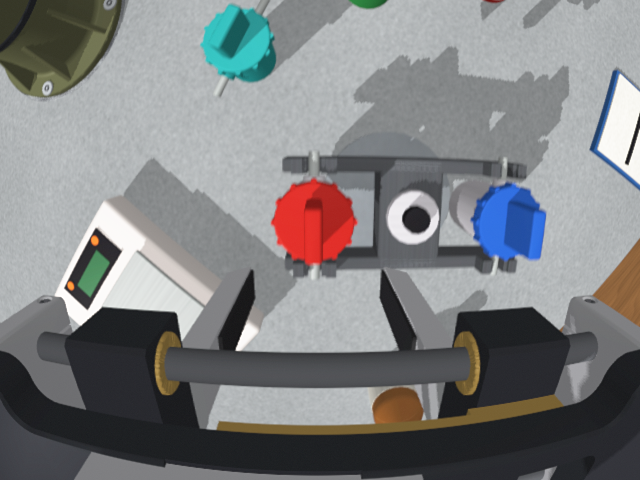

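The wrist view shows the red lid at (313,222), its fin running along the image column, parallel to the pads. Blue is at (507,222) and the hub at (415,218). This is the right bucket. Next I measure the fin in tool axes.

```bash
cat >> h.py <<'E'
def wcloud(im,d,o):
    p=ctrl.camera_params('wrist'); f=240/np.tan(np.radians(p['vertical_fov'])/2)
    v,u=np.mgrid[0:480,0:640]; x=u-p['cx'];y=v-p['cy'];r=np.hypot(x,y)+1e-9;t=np.tan(r/f)
    P=np.stack([x/r*t*d,y/r*t*d,d],-1)
    M=p['mount']; T=P@M[:3,:3].T+M[:3,3]
    Rw=R.from_euler('xyz',o['eef_rot']).as_matrix()
    return T, T@Rw.T+o['ee_pos']
E
python3 - <<'E'
from h import *
o=ctrl.get_obs();im,d=ctrl.camera('wrist');T,W=wcloud(im,d,o)
h=cv2.cvtColor(im,cv2.COLOR_RGB2HSV)
m=((h[...,0]<8)|(h[...,0]>172))&(h[...,1]>120)&(d>0); k=np.zeros_like(m);k[170:270,265:365]=1;m&=k
for n,s in(('top',m&(abs(W[...,2]-.213)<.006)),('lid',m&(abs(W[...,2]-.163)<.006))):
    q=T[s];w=W[s];r=cv2.minAreaRect((q[:,:2]*1000).astype(np.float32))
    print(n,len(q),'tool',q.mean(0).round(4),'rect',r,'world',w.mean(0).round(4),'circ',cv2.minEnclosingCircle((q[:,:2]*1000).astype(np.float32)))
E
```

```text
top 1067 tool [-0.0025 -0.0026  0.0886] rect ((-2.4766483306884766, -1.7981433868408203), (13.820507049560547, 43.884334564208984), 0.3068830668926239) world [0.4898 0.0794 0.2128] circ ((-2.862931728363037, -1.6929082870483398), 22.241060256958008)
lid 3990 tool [-0.0024 -0.0053  0.1383] rect ((-2.5142762660980225, -1.4665985107421875), (73.92282104492188, 73.59112548828125), 44.934383392333984) world [0.4881 0.0813 0.163 ] circ ((-2.473634719848633, -1.6791458129882812), 38.37322235107422)
```

```bash
python3 -m inch '[-0.25,-0.17,0.8,0,0,0,0.6, 0,0,1.6,0,0,0,0.6, 0,0,1.6,0,0,0,0.6, 0,0,1.6,0,0,0,0.6, 0,0,1.6,0,0,0,0.6, 0,0,1.6,0,0,0,0.6, 0,0,1.5,0,0,0,0.6, 0,0,1.2,0,0,0,0.6, 0,0,0.9,0,0,0,0.6, 0,0,0.5,0,0,0,0.6, 0,0,0,0,0,0,0.6, 0,0,0,0,0,0,0.6]' 15
python3 - <<'E'
from h import *
o=ctrl.get_obs();im,d=ctrl.camera('wrist');save('w2.png',im);T,W=wcloud(im,d,o)
h=cv2.cvtColor(im,cv2.COLOR_RGB2HSV)
m=((h[...,0]<8)|(h[...,0]>172))&(h[...,1]>120)&(d>0)
s=m&(abs(W[...,2]-.213)<.006)&(abs(T[...,0])<.06)&(abs(T[...,1])<.05)
print(s.sum(),cv2.minAreaRect((T[s][:,:2]*1000).astype(np.float32)),o['ee_pos'],o['force'])
E
```

```text
time_s: 5.9
ee_pos: [0.4909, 0.0786, 0.1728]
eef_rot: [3.141, -0.001, 0.785]
force: [-0.8, -0.7, 0.5]
grip_width: 0.0563
2867 ((-0.1977548599243164, -2.4411792755126953), (40.036319732666016, 14.144737243652344), 89.52182006835938) [0.4909464  0.07858529 0.17284999] [-0.75663292 -0.66724884  0.49462429]
```

View pics/w2.png

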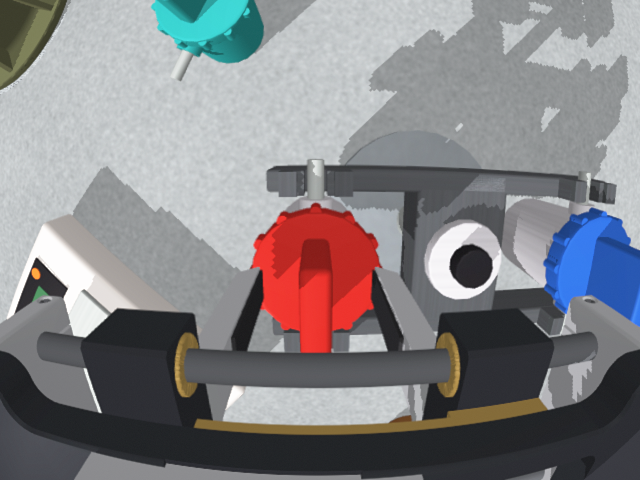

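The fin at (316,290) sits centred between the pads, 0.2 mm off. I close the gripper now, gently at first and then harder.

```bash
python3 -m inch '[0,0,0,0,0,0,0.4, 0,0,0,0,0,0,0.25, 0,0,0,0,0,0,0.15, 0,0,0,0,0,0,0.08, 0,0,0,0,0,0,0, 0,0,0,0,0,0,0, 0,0,0,0,0,0,0]' 15
python3 -m inch '[0,0,0,0,0,0,0, 0,0,0,0,0,0,0, 0,0,-0.2,0,0,0,0, 0,0,-0.3,0,0,0,0, 0,0,0,0,0,0,0]' 45
```

```text
time_s: 6.82
ee_pos: [0.4907, 0.0786, 0.1724]
eef_rot: [-3.142, 0.0, 0.785]
force: [-0.8, -0.1, 0.4]
grip_width: 0.014
time_s: 7.45
ee_pos: [0.4907, 0.0786, 0.1775]
eef_rot: [-3.142, 0.0, 0.785]
force: [0.6, -0.2, -5.2]
grip_width: 0.0137
```

```bash
python3 -m inch '[0,0,-0.4,0,0,0,0, 0,0,-0.6,0,0,0,0, 0,0,-0.8,0,0,0,0, 0,0,-0.8,0,0,0,0, 0,0,-0.8,0,0,0,0, 0,0,-0.8,0,0,0,0, 0,0,-1,0,0,0,0, 0,0,-1,0,0,0,0, 0,0,-1,0,0,0,0, 0,0,-1,0,0,0,0, 0,0,-1,0,0,0,0, 0,0,-0.8,0,0,0,0, 0,0,-0.5,0,0,0,0, 0,0,0,0,0,0,0, 0,0,0,0,0,0,0]'
python3 - <<'E'
from h import *
o=ctrl.get_obs()
im,d=ctrl.camera('scene');save('s2.png',im[100:400,150:550])
P=cloud('top',ctrl.camera('top')[1],(320,440,190,340));q=P[(P[:,2]>.068)&(P[:,2]<.085)]
print(cv2.minAreaRect((q[:,:2]*1000).astype(np.float32)),np.median(q,0),np.percentile(q,[1,99],axis=0))
for z0,z1 in((.05,.066),(.07,.08)):
    q=P[(P[:,2]>z0)&(P[:,2]<z1)];print(z0,len(q),np.percentile(q,[2,98],axis=0).round(3).tolist())
for c in('scene','top'):
    for x in ctrl.place_of(c,'pan')[:1]: print(world(c,*x['centre'],z=.075),x['score'])
    for x in ctrl.place_of(c,'balance')[:1]: print('bal',world(c,*x['centre'],z=0),x['score'])
E
```

```text
time_s: 9.32
ee_pos: [0.4906, 0.0786, 0.2821]
eef_rot: [-3.141, 0.0, 0.785]
force: [0.1, -0.4, -4.9]
grip_width: 0.0138
((430.09375, -195.64495849609375), (265.0023193359375, 190.26776123046875), 1.9620935916900635) [ 0.46224093 -0.19330175  0.0746574 ] [[ 0.34593917 -0.27747047  0.06818048]
 [ 0.54700216 -0.10930066  0.0842843 ]]
0.05 2211 [[0.301, -0.295, 0.05], [0.566, -0.094, 0.066]]
0.07 1893 [[0.377, -0.274, 0.07], [0.544, -0.112, 0.08]]
[ 0.44740719 -0.19564907  0.075     ] 0.89
bal [ 0.4678917  -0.19878736  0.        ] 0.89
[ 0.45906514 -0.20500951  0.075     ] 0.77
bal [ 0.45637278 -0.20470981  0.        ] 0.75
```

View pics/s2.png

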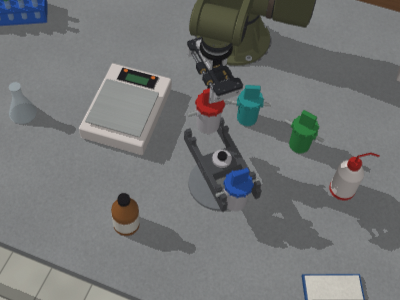

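The scene crop shows the red bucket hanging upright above the rotor at (210,105), with blue still seated at (238,183). I carry it over the pan at about (0.460, -0.195).

```bash
python3 -m inch '[-0.4,0.32,-0.3,0,0,0,0, -0.9,0.72,-0.3,0,0,0,0, -1.4,1.12,0,0,0,0,0, -1.8,1.44,0,0,0,0,0, -1.8,1.44,0,0,0,0,0, -1.8,1.44,0,0,0,0,0, -1.8,1.44,0,0,0,0,0, -1.8,1.44,0,0,0,0,0, -1.8,1.44,0,0,0,0,0, -1.8,1.44,0,0,0,0,0, -1.8,1.44,0,0,0,0,0, -1.8,1.44,0,0,0,0,0, -1.4,1.12,0,0,0,0,0, -0.9,0.72,0,0,0,0,0, -0.4,0.32,0,0,0,0,0, 0,0,0,0,0,0,0, 0,0,0,0,0,0,0]'
python3 - <<'E'
from h import *
o=ctrl.get_obs();print(o['force'])
im,d=ctrl.camera('wrist');save('w3.png',im)
T,W=wcloud(im,d,o)
s=(abs(W[...,2]-.075)<.006)&(d>0)&(np.hypot(W[...,0]-.46,W[...,1]+.195)<.15)
print(s.sum(),cv2.minAreaRect((W[s][:,:2]*1000).astype(np.float32)),W[s].min(0),W[s].max(0))
E
```

```text
time_s: 11.75
ee_pos: [0.4602, -0.1959, 0.2885]
eef_rot: [-3.142, -0.0, 0.786]
force: [-1.4, 0.3, -5.6]
grip_width: 0.0136
[-1.35235439  0.25861865 -5.63861585]
14362 ((460.43463134765625, -194.77308654785156), (171.13772583007812, 171.02207946777344), 3.987112283706665) [ 0.36995416 -0.28480559  0.07131523] [ 0.54424744 -0.10429032  0.07829946]
```

View pics/w3.png

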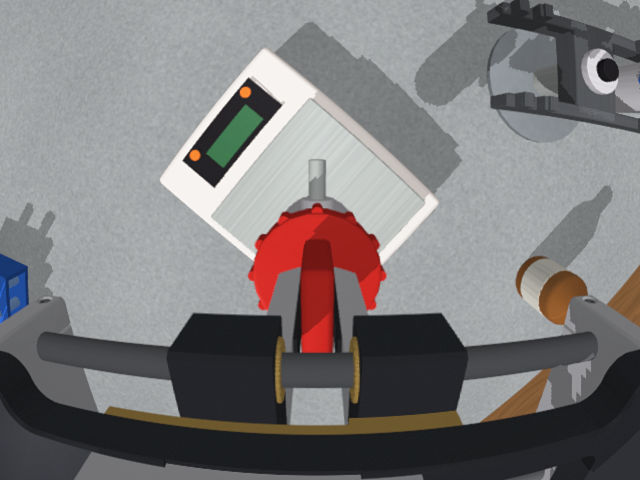

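The wrist view shows the bucket upright in the grip over the pan. The pan measures 171 mm square, centred at (0.460,-0.195), which matches the given size. I descend now. Contact is expected at TCP z of about 0.192.

```bash
python3 -m inch '[0,0,0.5,0,0,0,0, 0,0,1,0,0,0,0, 0,0,1.2,0,0,0,0, 0,0,1.2,0,0,0,0, 0,0,1.2,0,0,0,0, 0,0,1.2,0,0,0,0, 0,0,1,0,0,0,0, 0,0,0.8,0,0,0,0, 0,0,0.4,0,0,0,0, 0,0,0.3,0,0,0,0, 0,0,0.1,0,0,0,0, 0,0,0.1,0,0,0,0, 0,0,0,0,0,0,0]'
python3 -m inch '[0,0,0.1,0,0,0,0, 0,0,0.1,0,0,0,0, 0,0,0.1,0,0,0,0, 0,0,0,0,0,0,0]'
```

```text
time_s: 13.42
ee_pos: [0.4601, -0.1964, 0.1985]
eef_rot: [3.141, -0.0, 0.785]
force: [0.6, 0.3, -5.8]
grip_width: 0.0134
time_s: 13.92
ee_pos: [0.46, -0.1964, 0.1954]
eef_rot: [-3.141, 0.0, 0.785]
force: [-0.2, 0.1, -5.7]
grip_width: 0.0138
```

```bash
python3 -m inch '[0,0,0.08,0,0,0,0, 0,0,0.08,0,0,0,0, 0,0,0.04,0,0,0,0, 0,0,0,0,0,0,0]'
python3 -m inch '[0,0,0.05,0,0,0,0, 0,0,0.05,0,0,0,0, 0,0,0,0,0,0,0]'
```

```text
time_s: 14.42
ee_pos: [0.4601, -0.1964, 0.1934]
eef_rot: [-3.142, -0.0, 0.785]
force: [-0.1, -0.1, -4.9]
grip_width: 0.0138
time_s: 14.8
ee_pos: [0.4601, -0.1964, 0.1926]
eef_rot: [3.141, -0.0, 0.785]
force: [-0.6, 0.5, -4.0]
grip_width: 0.0138
```

```bash
python3 -m inch '[0,0,0.05,0,0,0,0, 0,0,0,0,0,0,0]'
python3 -m inch '[0,0,0.05,0,0,0,0, 0,0,0,0,0,0,0]'
```

```text
time_s: 15.05
ee_pos: [0.4602, -0.1964, 0.1925]
eef_rot: [3.141, -0.0, 0.785]
force: [-2.0, -0.0, 4.6]
grip_width: 0.0135
time_s: 15.3
ee_pos: [0.4603, -0.1965, 0.1925]
eef_rot: [3.14, -0.0, 0.785]
force: [-3.1, 0.8, 10.6]
grip_width: 0.0134
```

The bucket is in firm contact with the pan. I ease the press, open slowly and retreat straight up.

```bash
python3 -m inch '[0,0,-0.08,0,0,0,0, 0,0,0,0,0,0,0]' 15 && python3 -m inch '[0,0,0,0,0,0,0.2, 0,0,0,0,0,0,0.3, 0,0,0,0,0,0,0.5, 0,0,0,0,0,0,0.6, 0,0,0,0,0,0,0.6]'
python3 - <<'E'
from h import *
im,d=ctrl.camera('wrist');save('w4.png',im)
E
```

```text
time_s: 15.55
ee_pos: [0.4602, -0.1965, 0.1925]
eef_rot: [3.141, -0.0, 0.785]
force: [-2.0, -0.1, 4.5]
grip_width: 0.0139
time_s: 16.18
ee_pos: [0.4601, -0.1964, 0.1922]
eef_rot: [3.142, -0.0, 0.785]
force: [-0.5, -0.1, -0.3]
grip_width: 0.0541
```

View pics/w4.png

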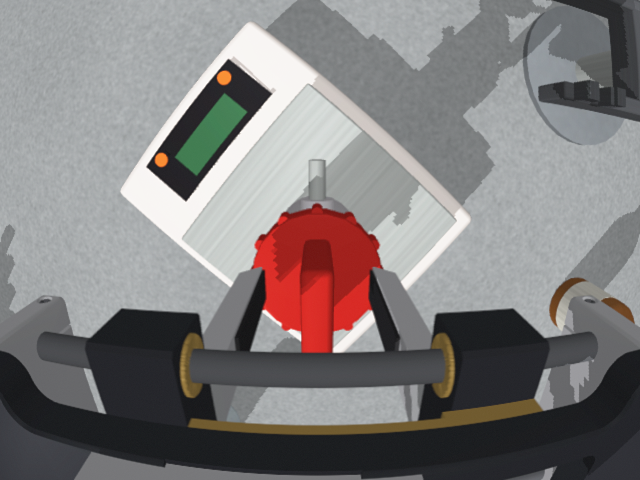

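The fingers are open either side of the fin at (316,290), and the bucket stands on the pan. I retreat.

```bash
python3 -m inch '[0,0,-0.5,0,0,0,0.6, 0,0,-1,0,0,0,0.6, 0,0,-1.5,0,0,0,0.6, 0,0,-2,0,0,0,0.6, 0,0,-2,0,0,0,0.6, 0,0,-2,0,0,0,0.6, 0,0,-1.5,0,0,0,0.6, 0,0,-1,0,0,0,0.6, 0,0,0,0,0,0,0.6, 0,0,0,0,0,0,0.6]'
python3 - <<'E'
from h import *
o=ctrl.get_obs();im,d=ctrl.camera('wrist');T,W=wcloud(im,d,o)
h=cv2.cvtColor(im,cv2.COLOR_RGB2HSV)
m=((h[...,0]<8)|(h[...,0]>172))&(h[...,1]>120)&(d>0)&(np.hypot(W[...,0]-.46,W[...,1]+.195)<.08)
for n,z in(('fintop',.233),('lid',.183)):
    q=W[m&(abs(W[...,2]-z)<.006)];print(n,len(q),cv2.minAreaRect((q[:,:2]*1000).astype(np.float32)),np.median(q[:,2]))
im,_=ctrl.camera('scene');save('s3.png',cv2.resize(im[130:370,130:530],None,fx=2,fy=2))
E
```

```text
time_s: 17.48
ee_pos: [0.4599, -0.1963, 0.3066]
eef_rot: [-3.141, 0.0, 0.785]
force: [-0.3, -0.6, -0.4]
grip_width: 0.0567
fintop 1157 ((460.0390625, -196.35154724121094), (13.825858116149902, 43.45293426513672), 45.2287712097168) 0.23298242638172778
lid 4342 ((460.36883544921875, -196.08531188964844), (73.25836181640625, 74.52999877929688), 60.81528091430664) 0.1832320330504022
```

View pics/s3.png

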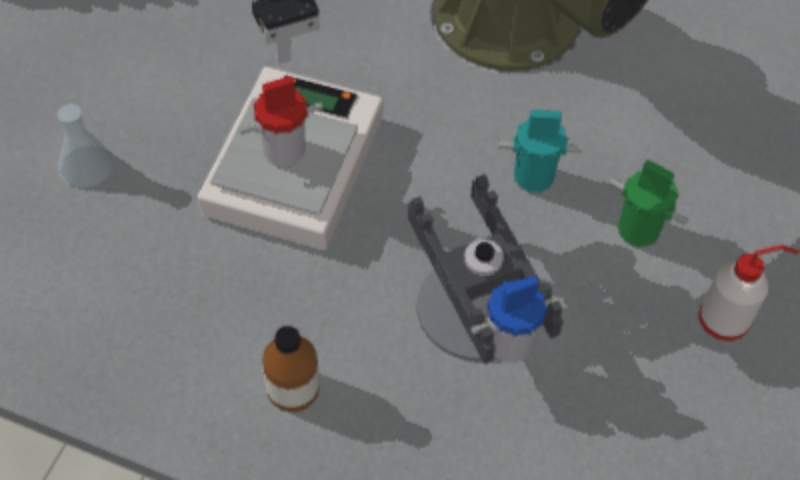

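The red bucket stands upright mid-pan at (283,125), and the arm is clear. Blue still hangs in the rotor at (515,315), and the bottles and flask have not moved.

```bash
python3 -c "
from station import ctrl
print(ctrl.hand_in())"
```

```text
the job is handed in; nothing more can be done
None
```

I lifted the red bucket straight up off the rotor by its fin, set it down in the middle of the balance pan and let go. I handed the job in at about 17.5 s of the 48 s allowed.

- **Red bucket:** the last wrist-camera check put its axis about 2 mm from the measured pan centre. The fin and lid tops were at 233 and 183 mm, the heights expected for a bucket standing upright on the pan.
- **Set-down force:** I pressed it onto the pan with about 16 N, then eased off before opening the fingers.
- **Rest of the scene:** in the last scene picture the blue bucket, bottles, flask and look-alikes looked unmoved. I judged that by eye and did not measure it. The arm was clear, 12 cm above its release height.
- **Disagreements:** the networks' estimates of the pan centre differed from the depth measurement by up to 13 mm, so I used the depth. My first measuring script stopped with an error before its pan step. I redid that step, and nothing moved because of it.

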